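# Run a supply board through the bench tester

## Task

Run the waiting supply board through the bench tester with the fingertips alone, pressing and pushing lightly and gripping nothing: first press the metal touch key of the white earth tester and keep it down for a full second, so that you carry no static to the board. Then push the nest slowly and fully home by its front plate without touching the board, press the large start key on the tester's console once the nest is home, and last of all press the left-hand key of the piece counter to book the board. Leave the small reset key, the counter's right-hand key and the tools and parts lying about alone, and leave the counter standing where it is.

Things in the scene. Friction and masses are not known exactly. Their poses are not given: they have to be found in the camera images.
- tester: Bench tester, fixed: a grey hood 122 mm deep, 234 mm wide and 80 mm high with a clear window, and at its left a lower grey console (64 mm wide, its top at 52 mm) that carries two keys. Origin on the bench under the hood, 40 mm behind the hood's front face; x points to its back, y to its left (the console side), z up; turned at most 9 degrees.
- nest (a joint): How far the tester's nest (a flat carrier with the supply board fixed on it) is slid out of the hood, in m: 0 is fully home against its stop, 0.08 fully out. It slides along the tester's x axis; friction about 2 N, it stays where it is left. Starts 45 to 80 mm out.
- nest_push (a point): Centre of the outer face of the nest's upright aluminium front plate, on its dark rubber push pad (84x28 mm, standing 1 mm proud); the point moves with the nest. The plate is 190 mm wide, 7 mm thick with its stiffener, from 14 to 60 mm above the bench; the face looks along the tester's -x and is pushed along +x. The board begins 70 mm behind this face and stands up to 54 mm above the bench. With the nest home the face is still 66 mm in front of the hood.
- supply_board: The supply board, 98x150x29 mm, with tall components, fixed on the nest behind the front plate (origin at the middle of its underside); not to be touched.
- nest_back: The part of the nest behind its front plate: the black carrier plate, the ledges and the 3 mm stiffener on the rear of the front plate, one with the nest (origin at the tester's origin when the nest is home); not to be touched, so the front plate is pushed from outside and not gripped.
- start_key (a joint): Travel of the start key, m: 0 released, 0.006 fully down. Sprung: it begins to give at about 1.8 N and bottoms at about 6 N; it counts as pressed from 2.5 mm. It springs back.
- start_key_top (a point): Centre of the top of the start key: the large round key (28 mm across, in a round black collar) at the front of the tester's console, pressed straight down. Its top is 70 mm above the bench and 6 mm above its collar when released; the point moves with the key.
- reset_key (a joint): Travel of the reset key, m: 0 released, 0.004 down. The small round key (12 mm across) on the same console, 64 mm behind the start key along the tester's x; not to be pressed.
- earth_tester: Earth (static) tester, fixed: a flat white box 116x84x28 mm with two sockets at its rear end and one large metal key. Origin under its middle, x along its length to the sockets, z up. It stands either to the left or to the right in front of the bench tester; the piece counter stands on the other side.
- touch_key (a joint): Travel of the earth tester's touch key, m: 0 released, 0.006 fully down. Sprung: it begins to give at about 1.8 N and bottoms at about 6 N; it counts as pressed from 2.5 mm. It springs back.
- touch_key_top (a point): Centre of the top of the touch key: a bare metal disc 40 mm across near the front end of the earth tester, pressed straight down. Its top is about 47 mm above the surface z = 0 and 6 mm above its collar when released; the point moves with the key.
- piece_counter: Piece counter, loose on the bench (0.25 kg): a black box 90x72x22 mm with a display and two equal round keys, 16 mm across, side by side near its front edge. Origin under its middle; x points to its rear (the display end), y to its left, z up.
- good_key (a joint): Travel of the piece counter's left key (counts good boards), m: 0 released, 0.004 fully down. Sprung: it begins to give at about 1.5 N and bottoms at about 5 N; it counts as pressed from 1.8 mm. It springs back.
- good_key_top (a point): Centre of the top of the left key (on the counter's +y side, 25 mm in front of its middle), pressed straight down. Its top is about 34 mm above the bench (the left bench, y > 0.15, lies 1.5 mm higher than the right one) and 12 mm above the counter's case when released; the point moves with the key.
- reject_key (a joint): Travel of the piece counter's right key, m: 0 released, 0.004 down. The same shape, 30 mm to the right (-y of the counter) of the left key; not to be pressed.
- relay: Bystander: plain relay block, 21x28x35 mm, standing; origin under the middle.
- screwdriver_1: Bystander: screwdriver, 179 mm long, handle 24 mm thick, lying; origin under the middle, long axis x.
- probe_black: Bystander: test probe, 118x17x15 mm, lying; origin under the middle, long axis x.
- terminal_block: Bystander: cream terminal block, 18x75x19 mm, lying; origin under the middle, long axis y.
- transformer: Bystander: small transformer, 36x46x33 mm; origin under the middle.
- marker: Bystander: felt marker, 132x15x15 mm, lying; origin under the middle, long axis x.
There are look-alikes about, which are no part of the job. What is shaped like the earth_tester but blue is not meant.

How it is judged:
By the outcome, as a careful person would: the job done as asked, in the order asked, and still so for the second after the job is handed in, with the robot touching nothing.
It also fails if it takes over 64 s, if anything falls off the work surface, if the arm or the gripper's body presses on something with over 40 N, if the wrist force passes 120 N, or if a joint passes its speed limit or range.

## Robot

A 6-joint arm with a two-finger parallel gripper is mounted at the origin on a cart in front of the work surface, level with it; the furniture and walls round the work are solid. World frame = base frame: x ahead of the robot, y to its left, z up, the work surface at z = 0. Lengths are in m, angles in degrees, forces in N, time in s.
With the tool pointing down it reaches from about 0.35 to 0.875 m from the base axis. Payload 4.2 kg.
Tool frame: the origin (TCP) lies between the finger pads; the fingertips stand 14 mm ahead of it and the grasp point (between the pads) lies 5 mm behind it (r.tcp_to_tips is the distance from the TCP to the fingertips, in m); y points along the fingers, x is the direction in which the jaws open and shut, and the axes are right-handed (so a half turn about y gives the same grasp; the last joint's range is limited). The gripper opens to 87 mm and grips with 3 to 60 N. Pads are 19 mm wide; open, the fingers measure 117 mm over their backs; the gripper's body (75 mm by 190 mm) begins 51 mm behind the grasp point.
Start: joints at [-53.193, 22.042, 0.453, 0, -68.411, -14.817], TCP at [0.234, -0.58, 0.237] pointing down, gripper open.
Joint ranges: [-179.83, 179.83], [-69.29, 118.12], [-61.27, 80.66], [-181.25, 117.63], [-171.15, -9.14], [-177.46, 177.46]. Speed limits (degrees/s): [159.86, 159.86, 180, 180, 180, 180].

## Interface

Orientations are given as a 3x3 rotation matrix whose columns are the frame's x, y, z axes.
In Python, from station import sense, optics, ticket, r gives the robot as it stands.
- The arm moves only by the tool carry_out, never from a script. Its argument "steps" is a list that holds one entry, the list of rows, each a list of 6 numbers: the shift along the world's x, y, z in cm, then the turn, a rotation vector about the world's x, y, z in rad. A call has 1 to 20 rows; each row is the pose to reach, as a shift and turn from the pose commanded when the call began; what a row does not reach only later rows make up. A row lasts 1/8 s, in which the tool goes at most 62.5 mm and 10.7 degrees, less where a joint would pass 70% of its speed; a pose out of reach is approached as far as the arm can. A call with a gripper value outside its range is refused whole. "fingers" is the closure in counts, from 0 (fully open) to 255 (shut), set as the call begins (left out, the last holds). The fingers move at their own pace and stop on an object; the grip force is fixed at half the most. Time passes only in rows, so rows that repeat a pose let the fingers close. It gives the time, the measured TCP pose, the force and the opening at its end, in the units of the state.
- sense(): the state, without advancing time (a new reading comes with each control period).
- optics.capture(name): name is "scene" or "top" or "wrist"; returns a dict with "image" (420x560x3 uint8, red, green, blue), "fov_y" (degrees; the focal length in pixels is half the picture's height over the tangent of half this angle, whatever the lens; pixels are square), "cx", "cy" (the principal point, pixels), "k1" (the pictures are not rectified: a ray, as slopes to the right and down, at radius r is drawn at 1 + k1 r^2 times it, then the intrinsics apply), "rvec" (rotation vector, rad) and "tvec" (3), from world to camera coordinates, as OpenCV has them. Camera axes: x right, y down, z forward; pixel columns grow to the right and rows downward; lengths in m; the calibration is good to about 2 mm. A picture is of the moment at which its call begins. There is no depth.
- ticket.finish_job(): hands the job in, once; it reports no verdict.
The state is a dict: "time_s": time; "joints": joint angles; "joint_velocities": joint speeds; "effort": joint torques, N m; "tcp_pos": TCP position; "ee_rot": TCP orientation; "wrist_force": force on the tool from outside, world axes, zero at the start; "moment": the same for the moment, N m; "gripper_width": opening from 0.0 (shut) to 1.0 (fully open).
Only numpy, scipy, OpenCV 4.12 (cv2) and the standard library are available. Lean on these libraries where they do the work, as an engineer would, in place of code of your own. Each camera call takes 0.05 s, during which the arm holds its last target.

## Working session

There is one attempt and no reset: what is moved stays moved. The work goes in short steps, Python scripts to look and compute and a tool call to move; the robot and the scene stay as the last step left them, time stands still between calls to the robot, and variables do not carry over. Pictures are saved under pics/ and viewed, and the job is handed in when it is done.

Besides the shell and the picture viewer there is one more tool, called by a JSON object that holds its "api" and its "payload", one argument or row to a line. carry_out: Moves the arm, as the interface text tells. Its arguments: {"type":"object","properties":{"steps":{"type":"array","items":{"type":"array","items":{"type":"array","items":{"type":"number"}}}},"fingers":{"type":"number"}},"required":["steps"]}

```bash
mkdir -p pics; ls
python3 - <<'E'
from station import sense, optics, ticket, r
import cv2
s=sense(); print({k:s[k] for k in('time_s','tcp_pos','ee_rot','wrist_force','gripper_width')}, r.tcp_to_tips)
for n in('scene','top','wrist'):
    c=optics.capture(n); cv2.imwrite(f'pics/{n}0.png',c['image'][:,:,::-1]); print(n,{k:c[k] for k in c if k!='image'})
E
```

```text
pics
{'time_s': 0.0, 'tcp_pos': array([ 0.23382397, -0.57898854,  0.23546831]), 'ee_rot': array([[-3.74234021e-01, -9.07443226e-04, -9.27333853e-01],
       [ 9.27331704e-01,  1.99858874e-03, -3.74235109e-01],
       [ 2.19295611e-03, -9.99997591e-01,  9.35609728e-05]]), 'wrist_force': array([-0.11395747,  0.46281303,  0.47891979]), 'gripper_width': 0.998854152299384} 0.014
scene {'fov_y': 55.62137709684166, 'cx': 280.388254008844, 'cy': 220.29345460916159, 'k1': -0.02810819610630239, 'rvec': array([ 1.23574288, -2.36261215,  0.86619726]), 'tvec': array([0.37948347, 0.33352979, 1.06373475])}
top {'fov_y': 55.689488032921396, 'cx': 275.91399000049034, 'cy': 209.1796810260592, 'k1': -0.002645320581953581, 'rvec': array([ 2.1322411 , -2.12845809,  0.19978789]), 'tvec': array([0.0733379 , 0.52005511, 1.23852695])}
wrist {'fov_y': 69.62214584227277, 'cx': 280.2112861381815, 'cy': 213.0285003049298, 'k1': -0.040988656830340475, 'rvec': array([-1.66496969, -2.46562484, -0.33450724]), 'tvec': array([ 0.62295233, -0.03170729,  0.38974343])}
```

View pics/scene0.png

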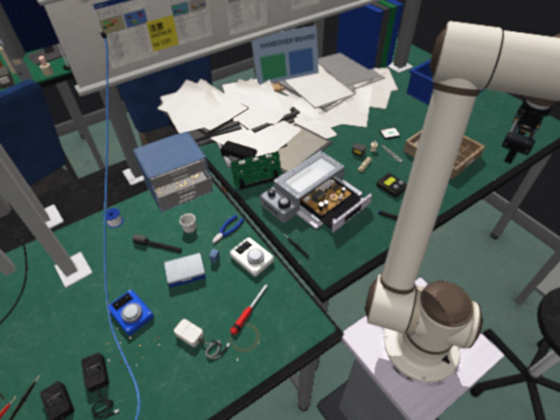

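View pics/top0.png

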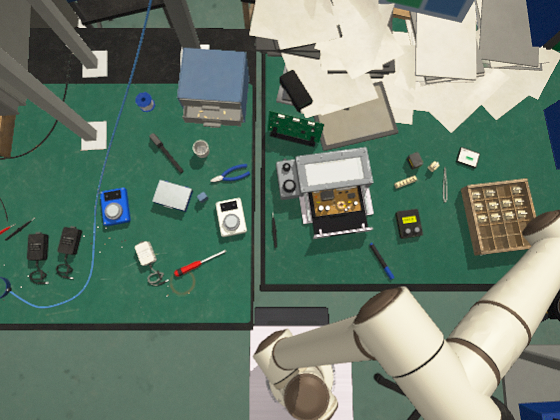

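View pics/wrist0.png

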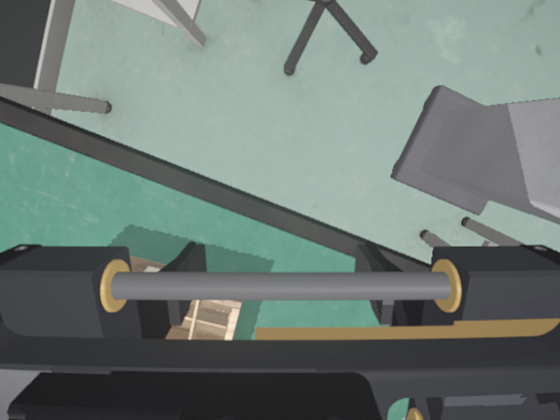

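```bash
cat > h.py <<'E'
import numpy as np, cv2
def K(c):
    f=c['image'].shape[0]/2/np.tan(np.radians(c['fov_y']/2)); return np.array([[f,0,c['cx']],[0,f,c['cy']],[0,0,1]])
def dist(c): return np.array([c['k1'],0,0,0,0.])
def proj(c,P): return cv2.projectPoints(np.float64(P).reshape(-1,1,3),c['rvec'],c['tvec'],K(c),dist(c))[0].reshape(-1,2)
def ray(c,uv):
    p=cv2.undistortPoints(np.float64(uv).reshape(-1,1,2),K(c),dist(c)).reshape(-1,2)
    R=cv2.Rodrigues(c['rvec'])[0]; d=np.c_[p,np.ones(len(p))]@R; o=-R.T@c['tvec']; return o,d
def onz(c,uv,z):
    o,d=ray(c,uv); return o+d*((z-o[2])/d[:,2])[:,None]
def tri(c1,uv1,c2,uv2):
    o1,d1=ray(c1,uv1);o2,d2=ray(c2,uv2);out=[]
    for a,b in zip(d1,d2):
        t=np.linalg.lstsq(np.c_[a,-b],o2-o1,rcond=None)[0]; p,q=o1+a*t[0],o2+b*t[1]; out.append(np.r_[(p+q)/2,np.linalg.norm(p-q)])
    return np.array(out)
def crop(c,x0,y0,w,h,s,name):
    im=c['image'][y0:y0+h,x0:x0+w,::-1]; cv2.imwrite('pics/'+name,cv2.resize(im,None,fx=s,fy=s,interpolation=cv2.INTER_CUBIC))
E
python3 - <<'E'
from station import optics
from h import *
import pickle
t=optics.capture('top');s=optics.capture('scene');pickle.dump((t,s),open('c0.pkl','wb'))
crop(t,200,140,240,150,3.3,'t1.png');crop(s,220,130,200,150,4,'s1.png')
E
```

```text
(no output)
```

View pics/t1.png

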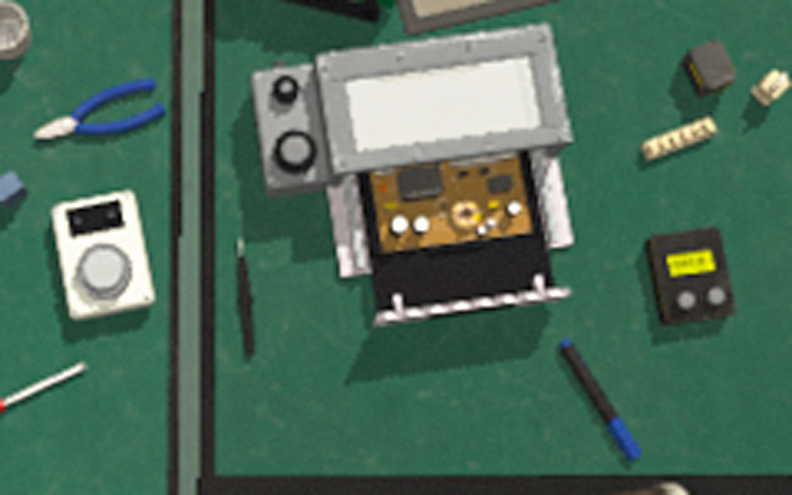

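View pics/s1.png

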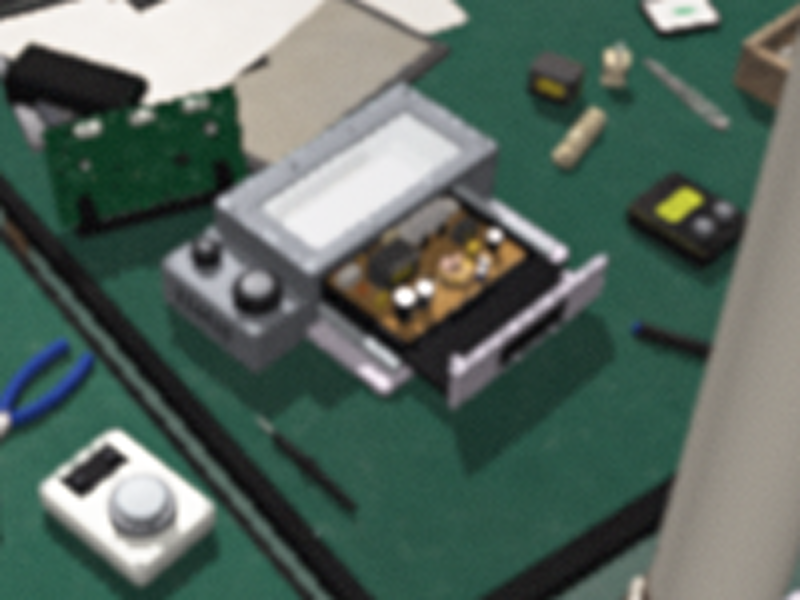

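Run:
```python
from h import *
import pickle
t,s=pickle.load(open('c0.pkl','rb'))
T=lambda p:(np.array(p)+.5)/3.3-.5+[200,140]
S=lambda p:(np.array(p)+.5)/4-.5+[220,130]
n=['touch','start','reset','good','rej','plL','plR']
tp=T([(104,268),(296,149),(286,88),(686,300),(717,295),(376,321),(569,292)])
sp=S([(142,496),(258,283),(207,248),(703,226),(727,211),(453,357),(604,259)])
X=tri(t,tp,s,sp)
Z=[.047,.070,.06,.034,.034,.06,.06]
np.set_printoptions(precision=4,suppress=True)
for a,x,z,u,v in zip(n,X,Z,tp,sp): print(a,x,onz(t,[u],z)[0],onz(s,[v],z)[0])
```

```text
touch [0.483  0.2196 0.0432 0.0033] [0.4814 0.218  0.047 ] [0.4819 0.222  0.047 ]
start [0.5971 0.0324 0.0673 0.0031] [0.5953 0.0314 0.07  ] [0.5962 0.0349 0.07  ]
reset [0.6602 0.0417 0.0622 0.003 ] [0.6598 0.0406 0.06  ] [0.6632 0.0416 0.06  ]
good [ 0.455  -0.3526  0.0296  0.0045] [ 0.4528 -0.3526  0.034 ] [ 0.4538 -0.3469  0.034 ]
rej [ 0.4593 -0.3858  0.0265  0.0014] [ 0.4578 -0.3835  0.034 ] [ 0.4551 -0.3782  0.034 ]
plL [ 0.4288 -0.0398  0.0836  0.0076] [ 0.4287 -0.0448  0.06  ] [ 0.4462 -0.0517  0.06  ]
plR [ 0.459  -0.231   0.0559  0.0038] [ 0.457  -0.2313  0.06  ] [ 0.4577 -0.2263  0.06  ]
```

Run:
```python
from station import optics,sense
from h import *
c=optics.capture('wrist');s=sense()
R=cv2.Rodrigues(c['rvec'])[0];o=-R.T@c['tvec'];E=s['ee_rot']
print(o-s['tcp_pos'],E.T@(o-s['tcp_pos']),E.T@R.T,s['tcp_pos'])
```

```text
[-0.06804867 -0.02653798  0.14702598] [ 0.00097638 -0.14702166  0.07304248] [[ 9.99999660e-01 -5.92283420e-04  5.74332322e-04]
 [-7.10729938e-04 -2.64944094e-01  9.64263513e-01]
 [-4.18951335e-04 -9.64263593e-01 -2.64944425e-01]] [ 0.2339859  -0.57935647  0.23617351]
```

{"api": "carry_out", "payload": {
  "steps": [
    [[2,4,1,0,0,-0.04],[4,8,1.5,0,0,-0.08],[7,12,1.5,0,0,-0.12],[10,16,1.5,0,0,-0.16],[13,20,1.5,0,0,-0.2],[16,23,1.5,0,0,-0.24],[18,24,1.5,0,0,-0.24],[18,24,1.5,0,0,-0.24],[18,24,1.5,0,0,-0.24]]
  ],
  "fingers": 255
}}

```text
time_s: 1.42
tcp_pos: [0.4136, -0.34, 0.2513]
ee_rot: [[-0.143, -0.001, -0.99], [0.99, 0.0, -0.143], [0.0, -1.0, 0.001]]
wrist_force: [-0.1, -0.0, 0.0]
gripper_width: 0.061
```

Run:
```python
from station import optics,sense
from h import *
import pickle
c=optics.capture('wrist');s=sense();pickle.dump((c,s),open('w1.pkl','wb'))
cv2.imwrite('pics/w1.png',c['image'][:,:,::-1]);print(s['tcp_pos'],s['ee_rot'],s['gripper_width'],s['joints'])
```

```text
[ 0.41338117 -0.34014131  0.25135094] [[-1.42277488e-01 -6.48443857e-04 -9.89826599e-01]
 [ 9.89826776e-01  1.74556953e-04 -1.42277627e-01]
 [ 2.65040169e-04 -9.99999775e-01  6.17011567e-04]] 0.04052241446490425 [-2.20778712e+01  1.26965518e+01 -1.07582493e+01  5.11811676e-03
 -6.65833870e+01 -5.97445033e+01]
```

View pics/w1.png

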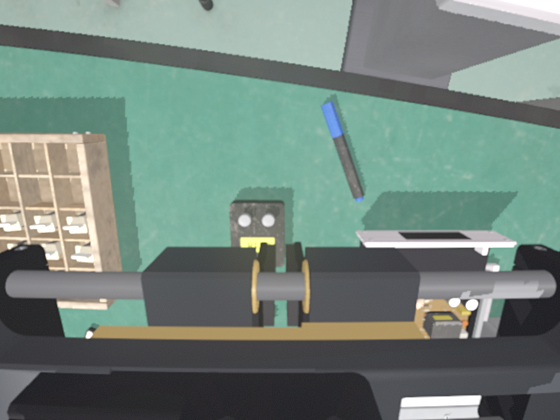

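Run:
```python
from h import *
import pickle
c,s=pickle.load(open('w1.pkl','rb'))
crop(c,210,180,300,100,2.6,'w1c.png')
print(onz(c,[(268,220),(244,220)],.034), onz(c,[(358,234),(510,238)],.06))
```

```text
[[ 0.45110403 -0.34918037  0.034     ]
 [ 0.45540731 -0.37911788  0.034     ]] [[ 0.44529816 -0.2411049   0.06      ]
 [ 0.42426883 -0.0539864   0.06      ]]
```

View pics/w1c.png

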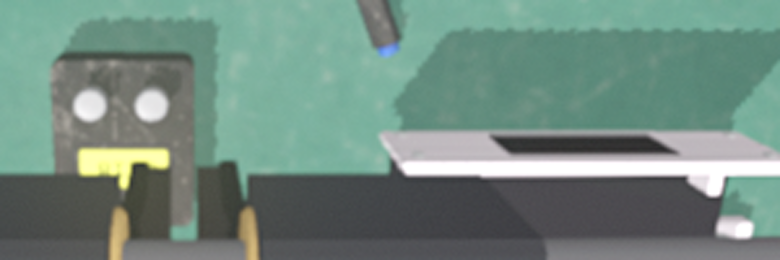

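Run:
```python
from h import *
import pickle
c,s=pickle.load(open('w1.pkl','rb'))
W=lambda p:(np.array(p)+.5)/2.6-.5+[210,180]
np.set_printoptions(precision=4,suppress=True)
print('keys',onz(c,W([(151,105),(90,105)]),.034));print('plate top',onz(c,W([(403,163),(775,163)]),.06));print('pad',onz(c,W([(585,144)]),.037))
print('plate bot',onz(c,W([(380,132),(735,132)]),.014))
```

```text
keys [[ 0.4512 -0.3495  0.034 ]
 [ 0.4555 -0.3787  0.034 ]]
plate top [[ 0.4546 -0.2309  0.06  ]
 [ 0.4301 -0.0548  0.06  ]]
pad [[ 0.44   -0.1352  0.037 ]]
plate bot [[ 0.4549 -0.2303  0.014 ]
 [ 0.4285 -0.0429  0.014 ]]
```

{"api": "carry_out", "payload": {
  "steps": [
    [[1,3,0,0,0,0],[1.5,8,0,0,0,0],[2,13,0,0,0,0],[2.5,18,0,0,0,0],[3,23,0,0,0,0],[3.5,28,0,0,0,0],[4,33,0,0,0,0],[4.5,38,0,0,0,0],[5,43,0,0,0,0],[5.5,48,0,0,0,0],[6,52,0,0,0,0],[6.5,55,0,0,0,0],[6.8,56,0,0,0,0],[6.8,56,-3,0,0,0],[6.8,56,-6,0,0,0],[6.8,56,-6,0,0,0],[6.8,56,-6,0,0,0]]
  ]
}}

```text
time_s: 3.6
tcp_pos: [0.4829, 0.2201, 0.1928]
ee_rot: [[-0.143, 0.002, -0.99], [0.99, 0.001, -0.143], [0.0, -1.0, -0.002]]
wrist_force: [-0.0, 0.9, -0.1]
gripper_width: 0.003
```

Run:
```python
from station import optics,sense
from h import *
import pickle
c=optics.capture('wrist');s=sense();pickle.dump((c,s),open('w2.pkl','wb'))
cv2.imwrite('pics/w2.png',c['image'][:,:,::-1]);print(s['tcp_pos'],s['ee_rot'],s['gripper_width'],s['wrist_force'])
t=optics.capture('scene');crop(t,180,180,160,120,5,'s2.png')
print(proj(c,[[.482,.220,.047],s['tcp_pos']-[0,0,.014]]))
```

```text
[0.48301078 0.22043842 0.19314637] [[-0.14279723  0.00241583 -0.98974902]
 [ 0.98975142  0.00140012 -0.14279416]
 [ 0.0010408  -0.9999961  -0.002591  ]] 0.004738534505780632 [ 0.20548054 -0.45274277 -0.23209182]
[[279.3259221  204.86218983]
 [279.37843732 261.62403683]]
```

View pics/w2.png

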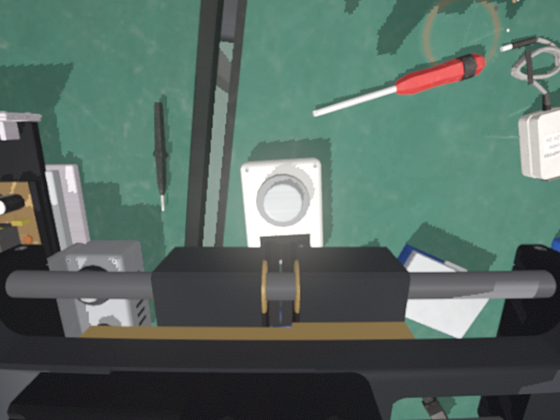

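View pics/s2.png

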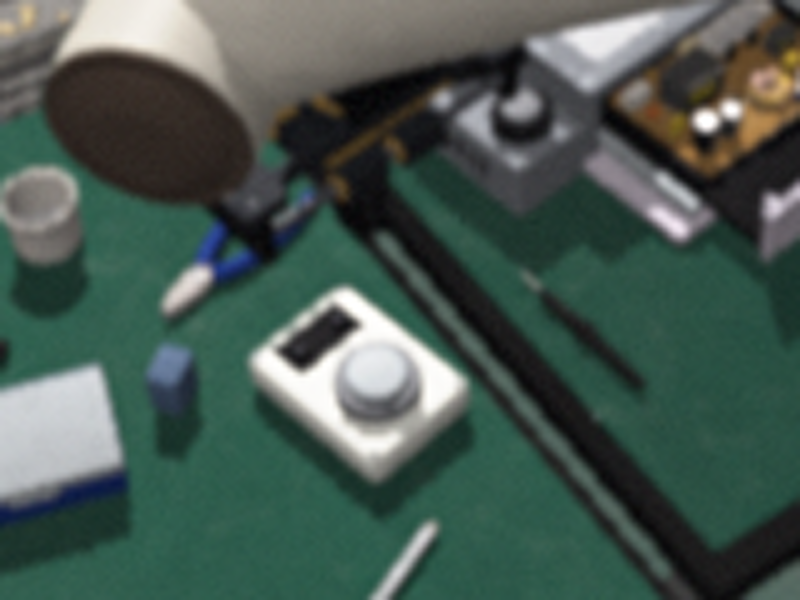

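Run:
```python
from h import *
import pickle
c,s=pickle.load(open('w2.pkl','rb'))
crop(c,230,140,110,110,5,'w2c.png');print(onz(c,[(283,201)],.047))
```

```text
[[0.47756184 0.22305931 0.047     ]]
```

View pics/w2c.png

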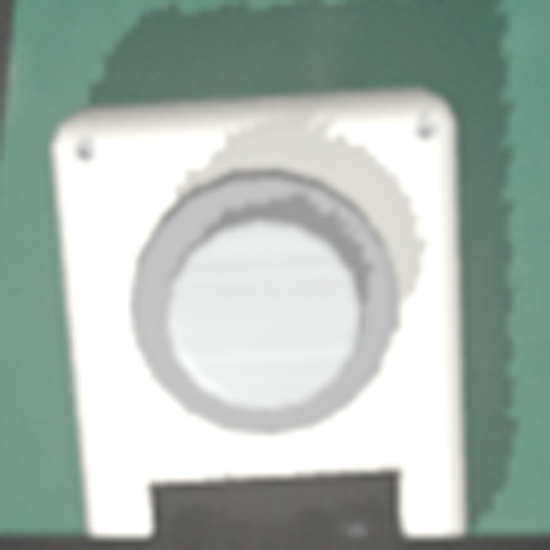

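{"api": "carry_out", "payload": {
  "steps": [
    [[0,0.1,-2,0,0,0],[-0.1,0.2,-5,0,0,0],[-0.1,0.2,-8,0,0,0],[-0.1,0.2,-10.5,0,0,0],[-0.1,0.2,-12,0,0,0],[-0.1,0.2,-12.5,0,0,0],[-0.1,0.2,-12.5,0,0,0],[-0.1,0.2,-12.5,0,0,0]]
  ]
}}

```text
time_s: 4.7
tcp_pos: [0.4816, 0.223, 0.0675]
ee_rot: [[-0.144, 0.002, -0.99], [0.99, 0.001, -0.144], [0.001, -1.0, -0.002]]
wrist_force: [0.9, 0.0, -0.1]
gripper_width: 0.005
```

{"api": "carry_out", "payload": {
  "steps": [
    [[0,0,-0.2,0,0,0],[0,0,-0.4,0,0,0],[0,0,-0.6,0,0,0],[0,0,-0.6,0,0,0]]
  ]
}}

```text
time_s: 5.2
tcp_pos: [0.4811, 0.2225, 0.0606]
ee_rot: [[-0.144, -0.0, -0.99], [0.99, -0.0, -0.144], [-0.0, -1.0, 0.0]]
wrist_force: [0.0, 0.4, 1.5]
gripper_width: 0.006
```

{"api": "carry_out", "payload": {
  "steps": [
    [[0,0,-0.2,0,0,0],[0,0,-0.4,0,0,0],[0,0,-0.5,0,0,0],[0,0,-0.5,0,0,0]]
  ]
}}

```text
time_s: 5.7
tcp_pos: [0.4811, 0.2225, 0.0558]
ee_rot: [[-0.143, 0.0, -0.99], [0.99, 0.0, -0.143], [0.0, -1.0, -0.0]]
wrist_force: [-1.9, -1.0, 4.2]
gripper_width: 0.004
```

{"api": "carry_out", "payload": {
  "steps": [
    [[0,0,-0.1,0,0,0],[0,0,-0.1,0,0,0],[0,0,-0.1,0,0,0],[0,0,-0.1,0,0,0],[0,0,-0.1,0,0,0],[0,0,-0.1,0,0,0],[0,0,-0.1,0,0,0],[0,0,-0.1,0,0,0],[0,0,-0.1,0,0,0],[0,0,-0.1,0,0,0],[0,0,-0.1,0,0,0],[0,0,-0.1,0,0,0],[0,0,-0.1,0,0,0],[0,0,-0.1,0,0,0]]
  ]
}}

```text
time_s: 7.45
tcp_pos: [0.4811, 0.2226, 0.0551]
ee_rot: [[-0.144, 0.0, -0.99], [0.99, 0.0, -0.144], [0.0, -1.0, -0.0]]
wrist_force: [-1.7, -0.0, 6.4]
gripper_width: 0.005
```

{"api": "carry_out", "payload": {
  "steps": [
    [[0,0,1,0,0,0],[0,0,4,0,0,0],[0,0,8,0,0,0],[-1,-3,10,0,0,0],[-2,-8,10,0,0,0],[-3,-13,10,0,0,0],[-4,-18,10,0,0,0],[-5,-23,10,0,0,0],[-6,-28,10,0,0,0],[-7,-33,10,0,0,0],[-8,-36,10,0,0,0],[-8,-36.5,10,0,0,0],[-8,-36.5,10,0,0,0]]
  ]
}}

```text
time_s: 9.07
tcp_pos: [0.4012, -0.1424, 0.1546]
ee_rot: [[-0.143, 0.0, -0.99], [0.99, 0.0, -0.143], [0.0, -1.0, -0.0]]
wrist_force: [-0.0, 0.9, -0.3]
gripper_width: 0.006
```

Run:
```python
from station import optics,sense
from h import *
import pickle
c=optics.capture('scene');s=sense()
crop(c,220,130,200,150,4,'s3.png');print(s['tcp_pos'])
w=optics.capture('wrist');cv2.imwrite('pics/w3.png',w['image'][:,:,::-1])
print(proj(w,[[.441,-.137,.06]]))
```

```text
[ 0.4013805  -0.1420743   0.15458266]
[[278.49618912 264.71439791]]
```

View pics/s3.png

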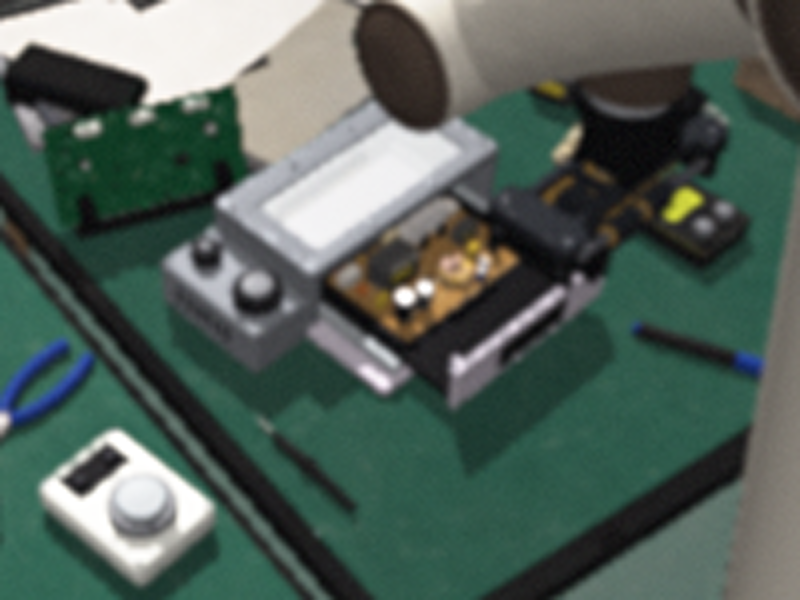

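View pics/w3.png

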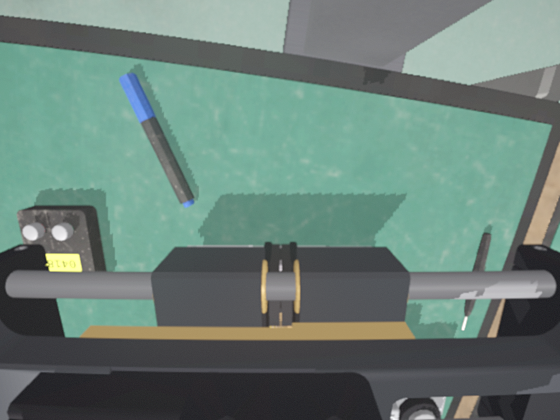

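{"api": "carry_out", "payload": {
  "steps": [
    [[0,0,-3,0,0,0],[0,0,-6,0,0,0],[0,0,-9,0,0,0],[0,0,-10.7,0,0,0],[0,0,-11,0,0,0],[0.5,0.07,-11,0,0,0],[1,0.14,-11,0,0,0],[1.5,0.21,-11,0,0,0],[2,0.28,-11,0,0,0],[2,0.28,-11,0,0,0]]
  ]
}}

```text
time_s: 10.42
tcp_pos: [0.4216, -0.1397, 0.0447]
ee_rot: [[-0.143, 0.001, -0.99], [0.99, -0.0, -0.143], [-0.0, -1.0, -0.001]]
wrist_force: [0.7, 0.5, -0.6]
gripper_width: 0.003
```

Run:
```python
from station import optics,sense
from h import *
c=optics.capture('scene');s=sense()
crop(c,280,160,120,90,6,'s4.png');print(s['tcp_pos'],s['wrist_force'])
t=optics.capture('top');crop(t,250,140,150,110,5,'t4.png')
```

```text
[ 0.42116239 -0.13971751  0.04460274] [-0.48696327 -0.28178394 -1.15903675]
```

View pics/s4.png

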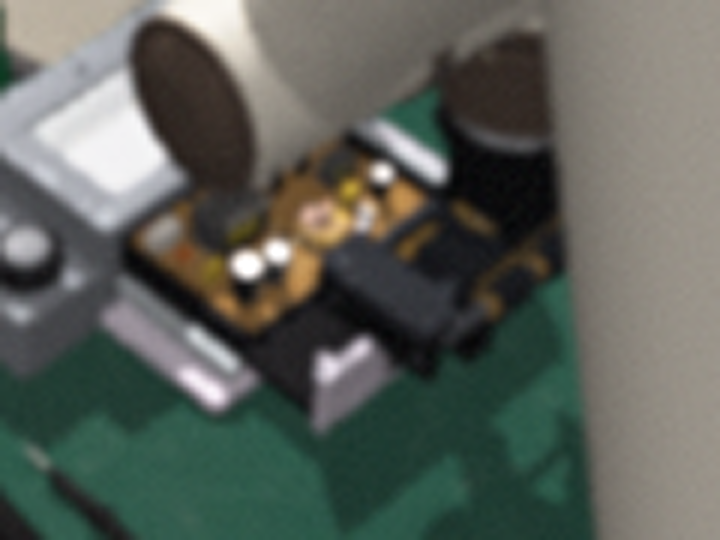

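View pics/t4.png

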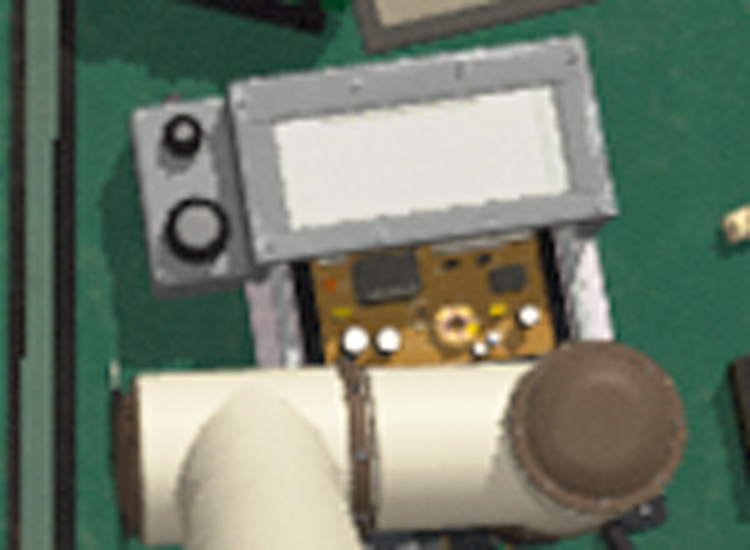

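{"api": "carry_out", "payload": {
  "steps": [
    [[0.3,0.04,0,0,0,0],[0.6,0.09,0,0,0,0],[0.8,0.11,0,0,0,0],[0.9,0.13,0,0,0,0],[1.0,0.14,0,0,0,0],[1.1,0.16,0,0,0,0],[1.2,0.17,0,0,0,0],[1.3,0.19,0,0,0,0],[1.4,0.2,0,0,0,0],[1.5,0.21,0,0,0,0]]
  ]
}}

```text
time_s: 11.78
tcp_pos: [0.4359, -0.1376, 0.0444]
ee_rot: [[-0.143, -0.001, -0.99], [0.99, 0.0, -0.143], [0.0, -1.0, 0.001]]
wrist_force: [-1.6, -0.5, -1.0]
gripper_width: 0.008
```

{"api": "carry_out", "payload": {
  "steps": [
    [[0.15,0.02,0,0,0,0],[0.3,0.04,0,0,0,0],[0.45,0.06,0,0,0,0],[0.6,0.09,0,0,0,0],[0.75,0.11,0,0,0,0],[0.9,0.13,0,0,0,0],[1.05,0.15,0,0,0,0],[1.2,0.17,0,0,0,0],[1.35,0.19,0,0,0,0],[1.5,0.21,0,0,0,0],[1.65,0.24,0,0,0,0],[1.8,0.26,0,0,0,0],[1.95,0.28,0,0,0,0],[2.1,0.3,0,0,0,0],[2.25,0.32,0,0,0,0],[2.4,0.34,0,0,0,0],[2.55,0.36,0,0,0,0],[2.7,0.39,0,0,0,0],[2.85,0.41,0,0,0,0],[3.0,0.43,0,0,0,0]]
  ]
}}

```text
time_s: 14.28
tcp_pos: [0.4662, -0.1333, 0.0446]
ee_rot: [[-0.143, 0.0, -0.99], [0.99, -0.0, -0.143], [-0.0, -1.0, -0.0]]
wrist_force: [-1.6, -0.3, -1.0]
gripper_width: 0.002
```

Run:
```python
from station import optics,sense
from h import *
s=sense();print(s['tcp_pos'],s['wrist_force'])
c=optics.capture('scene');crop(c,240,140,140,100,5,'s5.png')
```

```text
[ 0.46620154 -0.13330903  0.04457524] [-1.59083745 -0.28372757 -1.02986338]
```

View pics/s5.png

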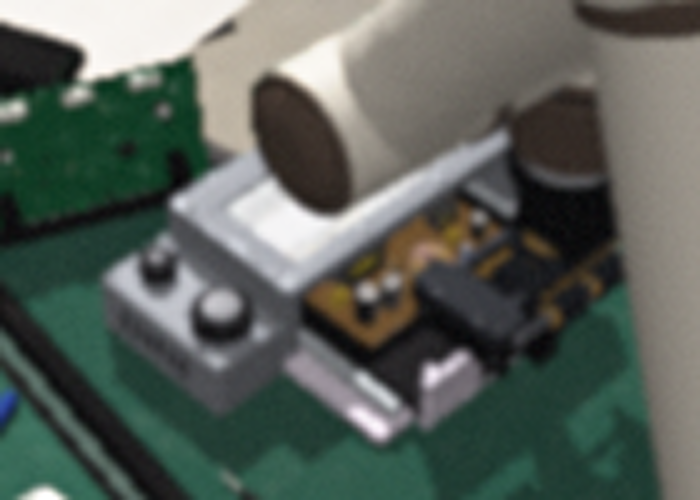

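Run:
```python
from h import *
import pickle
t,s=pickle.load(open('c0.pkl','rb'))
T=lambda p:(np.array(p)+.5)/5-.5+[250,140]
S=lambda p:(np.array(p)+.5)/4-.5+[220,130]
a=onz(t,T([(262,262),(612,213)]),.08);b=onz(s,S([(318,268),(496,158)]),.08);print(a,b)
u=np.array([.99,.14])
for P in(a,b):
  m=P.mean(0)[:2];print(m,'face home s',m@u-.066,'face start',np.array([.441,-.137])@u, 'tcp',np.array([.4662,-.1333])@u)
```

```text
[[ 0.56948491 -0.00824557  0.08      ]
 [ 0.60216992 -0.23223362  0.08      ]] [[ 0.57366862 -0.01014044  0.08      ]
 [ 0.59195542 -0.21816045  0.08      ]]
[ 0.58582742 -0.12023959] face home s 0.497135600460254 face start 0.41740999999999995 tcp 0.442876
[ 0.58281202 -0.11415045] face home s 0.49500283968605957 face start 0.41740999999999995 tcp 0.442876
```

{"api": "carry_out", "payload": {
  "steps": [
    [[0.16,0.02,0,0,0,0],[0.32,0.04,0,0,0,0],[0.48,0.07,0,0,0,0],[0.64,0.09,0,0,0,0],[0.8,0.11,0,0,0,0],[0.96,0.14,0,0,0,0],[1.12,0.16,0,0,0,0],[1.28,0.18,0,0,0,0],[1.44,0.2,0,0,0,0],[1.6,0.23,0,0,0,0],[1.76,0.25,0,0,0,0],[1.92,0.27,0,0,0,0],[2.08,0.3,0,0,0,0],[2.24,0.32,0,0,0,0],[2.4,0.34,0,0,0,0],[2.56,0.36,0,0,0,0],[2.72,0.39,0,0,0,0],[2.88,0.41,0,0,0,0],[3.04,0.43,0,0,0,0],[3.2,0.45,0,0,0,0]]
  ]
}}

```text
time_s: 16.82
tcp_pos: [0.4982, -0.1287, 0.0446]
ee_rot: [[-0.143, 0.0, -0.99], [0.99, 0.0, -0.143], [0.0, -1.0, -0.0]]
wrist_force: [-2.1, -1.6, 0.1]
gripper_width: 0.006
```

{"api": "carry_out", "payload": {
  "steps": [
    [[0.1,0.01,0,0,0,0],[0.2,0.03,0,0,0,0],[0.3,0.04,0,0,0,0],[0.4,0.06,0,0,0,0],[0.5,0.07,0,0,0,0]]
  ]
}}

```text
time_s: 17.45
tcp_pos: [0.5031, -0.1281, 0.0446]
ee_rot: [[-0.143, 0.0, -0.99], [0.99, 0.0, -0.143], [0.0, -1.0, -0.0]]
wrist_force: [-1.7, -0.1, 0.8]
gripper_width: 0.009
```

{"api": "carry_out", "payload": {
  "steps": [
    [[0.1,0.01,0,0,0,0],[0.2,0.03,0,0,0,0],[0.3,0.04,0,0,0,0]]
  ]
}}

```text
time_s: 17.82
tcp_pos: [0.5061, -0.1276, 0.0446]
ee_rot: [[-0.143, 0.0, -0.99], [0.99, 0.0, -0.143], [0.0, -1.0, -0.0]]
wrist_force: [-0.9, -0.1, 0.8]
gripper_width: 0.009
```

{"api": "carry_out", "payload": {
  "steps": [
    [[0.1,0.01,0,0,0,0],[0.2,0.03,0,0,0,0]]
  ]
}}

```text
time_s: 18.08
tcp_pos: [0.5081, -0.1274, 0.0446]
ee_rot: [[-0.143, 0.0, -0.99], [0.99, 0.0, -0.143], [0.0, -1.0, -0.0]]
wrist_force: [-1.8, -0.5, 0.9]
gripper_width: 0.004
```

{"api": "carry_out", "payload": {
  "steps": [
    [[0.1,0.01,0,0,0,0],[0.2,0.03,0,0,0,0]]
  ]
}}

```text
time_s: 18.32
tcp_pos: [0.5083, -0.1273, 0.0445]
ee_rot: [[-0.143, -0.004, -0.99], [0.99, -0.0, -0.143], [0.0, -1.0, 0.004]]
wrist_force: [-7.1, -0.4, 6.9]
gripper_width: 0.006
```

{"api": "carry_out", "payload": {
  "steps": [
    [[0.05,0.01,0,0,0,0],[0.05,0.01,0,0,0,0]]
  ]
}}

```text
time_s: 18.58
tcp_pos: [0.5084, -0.1273, 0.0444]
ee_rot: [[-0.143, -0.005, -0.99], [0.99, -0.0, -0.143], [0.0, -1.0, 0.005]]
wrist_force: [-6.4, -0.7, 4.7]
gripper_width: 0.005
```

{"api": "carry_out", "payload": {
  "steps": [
    [[-0.5,-0.07,0,0,0,0],[-2,-0.28,0,0,0,0],[-4,-0.56,0,0,0,0],[-4,-0.56,3,0,0,0],[-4,-0.56,7,0,0,0],[-4,-0.56,11,0,0,0],[-3,3,14,0,0,0],[-1,7,15,0,0,0],[1,11,15,0,0,0],[4,14,15,0,0,0],[6,16,15,0,0,0],[6,16,15,0,0,0],[6,16,15,0,0,0]]
  ]
}}

```text
time_s: 20.2
tcp_pos: [0.5697, 0.0326, 0.1942]
ee_rot: [[-0.143, -0.001, -0.99], [0.99, 0.0, -0.143], [0.0, -1.0, 0.001]]
wrist_force: [-0.6, -0.4, 0.1]
gripper_width: 0.005
```

Run:
```python
from station import optics,sense
from h import *
import pickle
s=sense();print(s['tcp_pos'],s['wrist_force'])
w=optics.capture('wrist');cv2.imwrite('pics/w6.png',w['image'][:,:,::-1]);pickle.dump(w,open('w6.pkl','wb'))
c=optics.capture('scene');crop(c,240,140,140,100,5,'s6.png')
print(proj(w,[[.596,.033,.07]]))
```

```text
[0.56972199 0.0326234  0.19423472] [-0.63708257 -0.39593898  0.06618754]
[[275.7466021  238.11688294]]
```

View pics/w6.png

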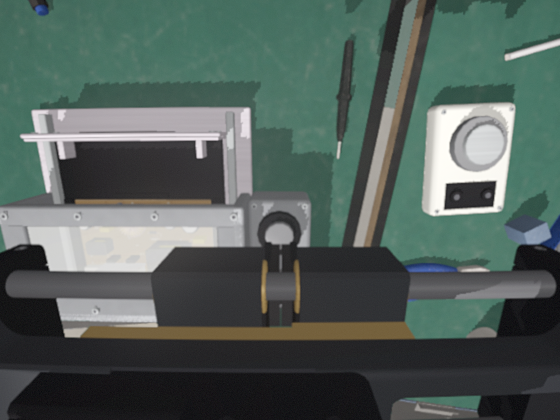

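View pics/s6.png

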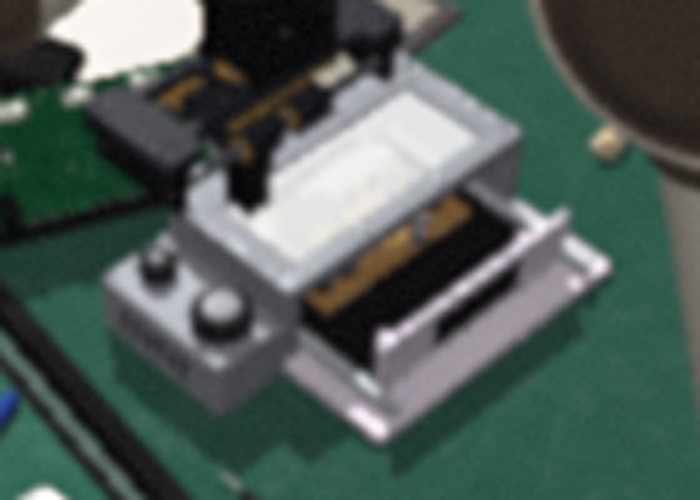

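{"api": "carry_out", "payload": {
  "steps": [
    [[1,0.1,0,0,0,0],[2.5,0.2,-1,0,0,0],[2.5,0.2,-4,0,0,0],[2.5,0.2,-7,0,0,0],[2.5,0.2,-9.5,0,0,0],[2.5,0.2,-10.5,0,0,0],[2.5,0.2,-10.7,0,0,0],[2.5,0.2,-10.9,0,0,0],[2.5,0.2,-10.9,0,0,0]]
  ]
}}

```text
time_s: 21.42
tcp_pos: [0.5961, 0.0351, 0.0864]
ee_rot: [[-0.143, 0.002, -0.99], [0.99, 0.0, -0.143], [0.0, -1.0, -0.002]]
wrist_force: [0.0, -0.3, 0.3]
gripper_width: 0.01
```

Run:
```python
from station import optics
from h import *
c=optics.capture('scene');crop(c,240,140,140,100,5,'s7.png')
```

```text
(no output)
```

View pics/s7.png

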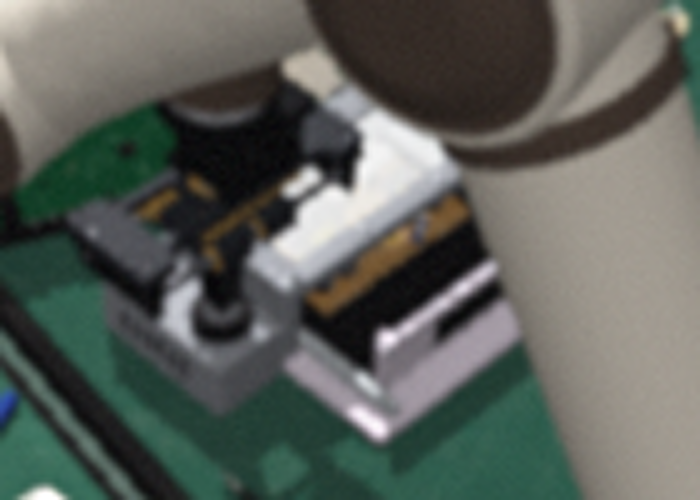

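Tips stand over the start key (about pixel 220,310 of the crop). Pressing.

{"api": "carry_out", "payload": {
  "steps": [
    [[0,0,-0.2,0,0,0],[0,0,-0.4,0,0,0],[0,0,-0.6,0,0,0],[0,0,-0.75,0,0,0],[0,0,-0.75,0,0,0]]
  ]
}}

```text
time_s: 22.1
tcp_pos: [0.596, 0.0351, 0.0787]
ee_rot: [[-0.144, 0.001, -0.99], [0.99, 0.0, -0.144], [-0.0, -1.0, -0.001]]
wrist_force: [-0.3, 0.9, 5.0]
gripper_width: 0.008
```

{"api": "carry_out", "payload": {
  "steps": [
    [[0,0,-0.05,0,0,0],[0,0,-0.05,0,0,0],[0,0,-0.05,0,0,0]]
  ]
}}

```text
time_s: 22.48
tcp_pos: [0.596, 0.0351, 0.0785]
ee_rot: [[-0.144, 0.001, -0.99], [0.99, 0.0, -0.144], [-0.0, -1.0, -0.001]]
wrist_force: [-0.5, 0.9, 6.7]
gripper_width: 0.002
```

{"api": "carry_out", "payload": {
  "steps": [
    [[0,0,1,0,0,0],[0,0,4,0,0,0],[0,0,8,0,0,0],[0,-1,12,0,0,0],[-1,-5,14,0,0,0.1],[-3,-10,15,0,0,0.26],[-5,-15,15,0,0,0.42],[-7,-20,15,0,0,0.58],[-9,-25,15,0,0,0.74],[-12,-29,15,0,0,0.9],[-14,-33,15,0,0,1.06],[-15,-36,15,0,0,1.22],[-15,-38,15,0,0,1.38],[-15,-38.4,15,0,0,1.54],[-15,-38.4,15,0,0,1.57],[-15,-38.4,15,0,0,1.57],[-15,-38.4,15,0,0,1.57]]
  ]
}}

```text
time_s: 24.6
tcp_pos: [0.4455, -0.3485, 0.2275]
ee_rot: [[-0.99, -0.0, 0.142], [-0.142, 0.0, -0.99], [0.0, -1.0, -0.0]]
wrist_force: [-0.7, 0.3, 0.1]
gripper_width: 0.001
```

Run:
```python
from station import optics,sense
from h import *
import pickle
s=sense();print(s['tcp_pos'],s['ee_rot'],s['wrist_force'],s['joints'])
w=optics.capture('wrist');cv2.imwrite('pics/w8.png',w['image'][:,:,::-1]);pickle.dump(w,open('w8.pkl','wb'))
t=optics.capture('top');cv2.imwrite('pics/t8.png',t['image'][:,:,::-1])
print(proj(w,[[.4525,-.3495,.034]]))
```

```text
[ 0.44550927 -0.34854664  0.22752446] [[-9.89893517e-01 -2.43159261e-04  1.41812430e-01]
 [-1.41812490e-01  2.47916190e-04 -9.89893508e-01]
 [ 2.05544176e-04 -9.99999940e-01 -2.79893650e-04]] [-0.68456936  0.30434754  0.12794236] [-2.16326042e+01  1.66743170e+01 -8.84797678e+00 -8.93907160e-03
 -6.44958938e+01  2.97891938e+01]
[[273.56342147 192.82507152]]
```

View pics/w8.png

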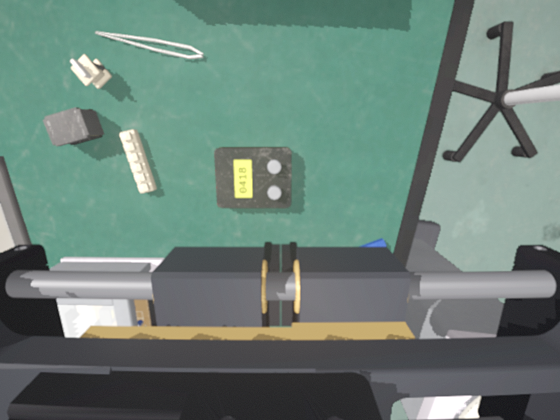

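View pics/t8.png

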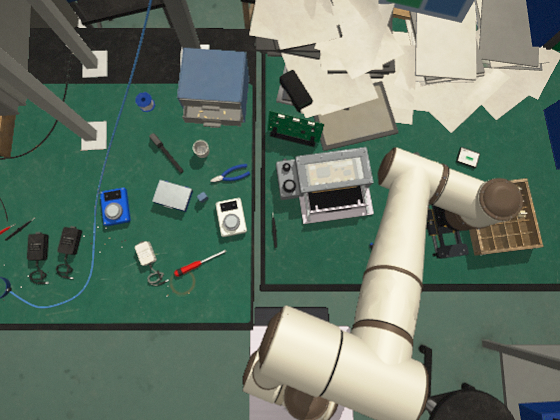

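{"api": "carry_out", "payload": {
  "steps": [
    [[0.7,-0.1,-2,0,0,0],[0.7,-0.1,-6,0,0,0],[0.7,-0.1,-10,0,0,0],[0.7,-0.1,-13.5,0,0,0],[0.7,-0.1,-16,0,0,0],[0.7,-0.1,-17.2,0,0,0],[0.7,-0.1,-17.4,0,0,0],[0.7,-0.1,-17.4,0,0,0]]
  ]
}}

```text
time_s: 25.7
tcp_pos: [0.4532, -0.3503, 0.0545]
ee_rot: [[-0.99, 0.002, 0.143], [-0.143, -0.001, -0.99], [-0.001, -1.0, 0.001]]
wrist_force: [-0.5, 0.2, -0.1]
gripper_width: 0.006
```

Run:
```python
from station import optics,sense
from h import *
s=sense();print(s['tcp_pos'],s['wrist_force'])
w=optics.capture('wrist');cv2.imwrite('pics/w9.png',w['image'][:,:,::-1])
print(proj(w,[[.4525,-.3495,.034],[.457,-.379,.034],s['tcp_pos']-[0,0,.014]]))
```

```text
[ 0.45324965 -0.35032289  0.05450344] [-0.49757147  0.16858447 -0.08149479]
[[279.90498025 255.49836172]
 [279.44603193 207.22255194]
 [278.79453021 258.51494776]]
```

View pics/w9.png

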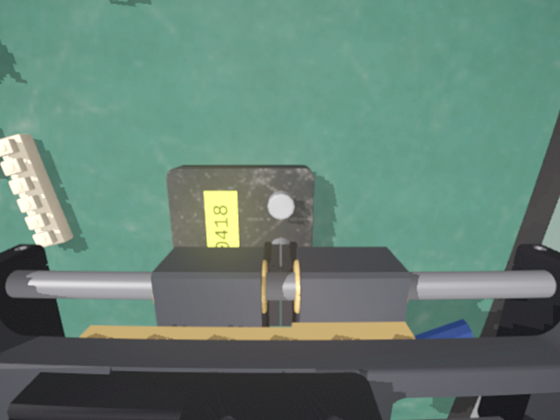

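{"api": "carry_out", "payload": {
  "steps": [
    [[0,0,-0.2,0,0,0],[0,0,-0.4,0,0,0],[0,0,-0.6,0,0,0],[0,0,-0.8,0,0,0],[0,0,-0.9,0,0,0],[0,0,-0.9,0,0,0]]
  ]
}}

```text
time_s: 26.5
tcp_pos: [0.4526, -0.3501, 0.0449]
ee_rot: [[-0.99, 0.0, 0.143], [-0.143, -0.0, -0.99], [-0.0, -1.0, 0.0]]
wrist_force: [-0.6, 1.2, 4.7]
gripper_width: 0.001
```

Run:
```python
from station import optics,sense
from h import *
s=sense();print(s['tcp_pos'],s['wrist_force'])
w=optics.capture('wrist');crop(w,160,150,200,110,4,'w10.png')
```

```text
[ 0.45262268 -0.35006071  0.04485458] [-0.63983616  1.16729971  4.72483101]
```

View pics/w10.png

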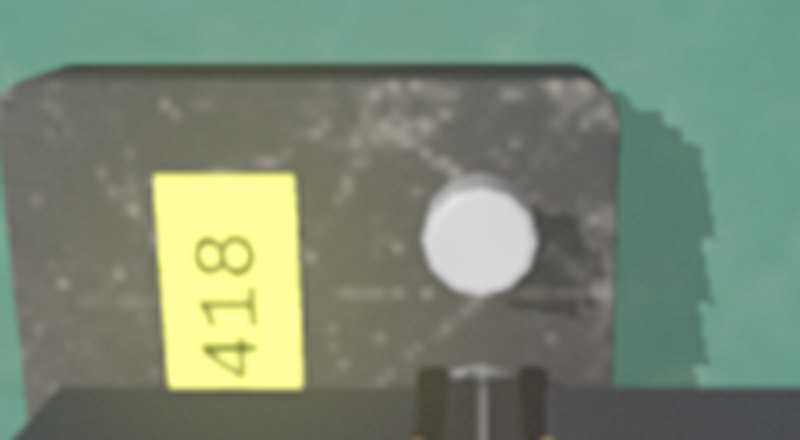

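{"api": "carry_out", "payload": {
  "steps": [
    [[0,0,0,0,0,0],[0,0,0,0,0,0],[0,0,1,0,0,0],[0,0,4,0,0,0],[0,0,8,0,0,0],[0,0,12,0,0,0],[0,0,17,0,0,0],[0,0,20,0,0,0],[0,0,20,0,0,0],[0,0,20,0,0,0]]
  ]
}}

```text
time_s: 27.8
tcp_pos: [0.4518, -0.3495, 0.2434]
ee_rot: [[-0.99, -0.002, 0.142], [-0.142, 0.002, -0.99], [0.001, -1.0, -0.002]]
wrist_force: [0.4, -0.1, -0.8]
gripper_width: 0.004
```

Run:
```python
from station import optics,sense
from h import *
s=sense();print(s['tcp_pos'],s['wrist_force'])
w=optics.capture('wrist');cv2.imwrite('pics/w11.png',w['image'][:,:,::-1])
c=optics.capture('scene');crop(c,180,120,230,170,3.4,'s11.png')
print(proj(w,[[.4525,-.3495,.034],[.457,-.379,.034]]))
```

```text
[ 0.45184188 -0.3494709   0.24344142] [ 0.39385037 -0.1265119  -0.84413393]
[[278.73505031 191.36643701]
 [278.46990163 166.43506245]]
```

View pics/w11.png

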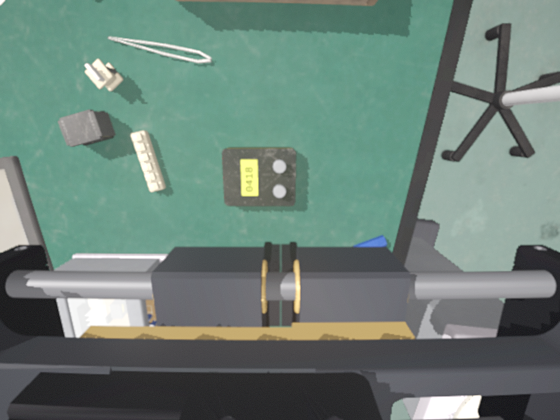

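View pics/s11.png

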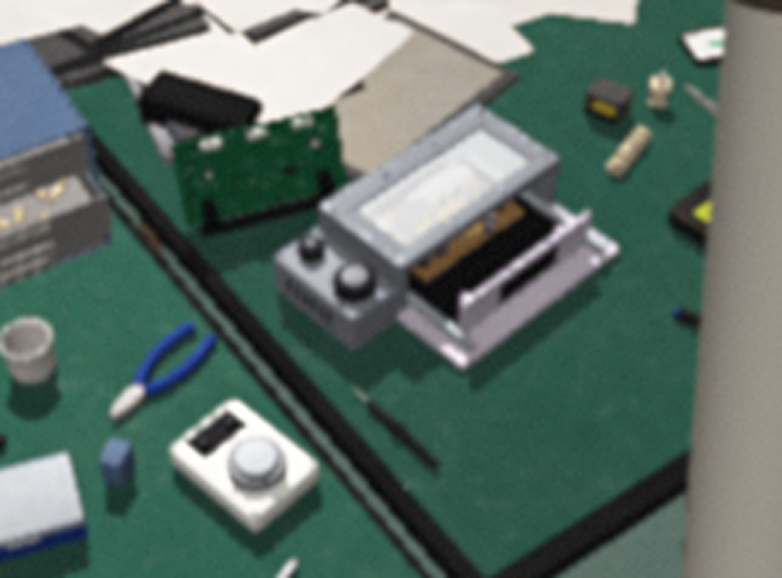

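The counter has not moved: its keys are at (279,191) and (279,166), as predicted. The nest is home and nothing else was disturbed. Handing in.

```bash
python3 -c "
from station import ticket;print(ticket.finish_job())"
```

```text
the job is handed in; nothing more can be done
None
```

The board went through the tester in the order you asked, using closed fingertips only. I handed the job in at about 28 s of the 64 s allowed.

1. **Touch key:** I pressed the earth tester's key to its bottom at about 6 N and held it there for about 1.75 s.
2. **Nest:** I pushed it home on the rubber pad at about 12 mm/s. It stalled against its stop at about 7 N, within a millimetre of where I had calculated the home position.
3. **Start key:** pressed to about 5.5 mm at 5–6.7 N, after the nest was home.
4. **Counter's left key:** pressed about 3 mm at 4.7 N, then lifted straight off.

**Last checks:** the final pictures show the nest still home. The counter is where it stood, to within about a pixel. The tools and parts I could see had not moved, and the arm was clear of everything. The reset key and the counter's right-hand key were not touched.

**Unconfirmed or off:**
- The counter's display read 0418 both before and after the press. I judged that press by travel and force only.
- The wrist camera's key positions differed from the fixed cameras' by 2–4 mm, so I aimed in between. That was well inside each key.

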